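# Clear the strapping plate and put the scraper away

### The job

Take the wooden scraper from its sloping rest and use it to push all four spent strap seals off the raised steel plate into the catch tray at the plate's open end, touching the seals only with the scraper. Then lower the scraper, block down, into the slot-shaped holder cup so that it stands upright on the cup's floor, without dropping it in, and let go. Leave the tape roll, the carton and the cutter where they are.

Things in the scene. Friction and masses are not known exactly. Their poses are not given: they have to be found in the camera images.
- scraper: Wooden scraper, 180 mm long: block 88 (y) x 22 (x) x 45 mm (z), above it a straight handle 22 mm square. Origin: centre of the block's working edge; z along the handle, away from the block. Starts in the rest, block low and nearer the robot, handle rising at 40 degrees away from the robot. Handle free all round at z 110 to 180 mm; grip across y near z = 140 mm. Same after a half turn about z.
- rest: Fixed steel rest where the scraper starts, base 150 (x) by 110 mm (y): sloping bed 104 mm wide with stop and cheeks under the block, notched post under the handle at the scraper's z = 95 mm, about 90 mm high. Origin on the bench at the base's centre; rises towards +x.
- station: Fixed steel plate 140 mm (x, -70 to +70) by 118 mm (y), flat top 40 mm above the bench; lips 6 mm thick and 10 mm high along both sides (106 mm clear between them), none at the two ends. At its +x end, away from the robot, is the catch tray. Origin on the bench under the plate's centre.
- station_edge (a point): Middle of the plate's open +x edge, at the height of the plate's top, where the seals drop into the tray. Axes as station.
- tray (a point): Centre of the catch tray's floor, 6 mm above the bench. Inside 70 mm (x) by 106 mm (y), walls 32 mm high above the bench, 8 mm lower than the plate's top. Axes as station.
- holder: Fixed grey holder cup, slot-shaped, open at the top: inside 34 mm (x) by 110 mm (y), walls 4 mm, rim 79 mm above the bench, on a base plate 80 by 130 mm. Origin on the bench under its centre; the scraper's width goes along its y, either way round.
- holder_floor (a point): Centre of the holder's inner floor, 8 mm above the bench, 71 mm below the rim. Axes as holder.
- seal0: Spent strap seal, a folded steel clip 26 mm (x) by 20 mm (y) by 10 mm high, 15 g, lying loose on the plate. Origin: centre of its underside.
- seal1: Spent strap seal, a folded steel clip 26 mm (x) by 20 mm (y) by 10 mm high, 15 g, lying loose on the plate. Origin: centre of its underside.
- seal2: Spent strap seal, a folded steel clip 26 mm (x) by 20 mm (y) by 10 mm high, 15 g, lying loose on the plate. Origin: centre of its underside.
- seal3: Spent strap seal, a folded steel clip 26 mm (x) by 20 mm (y) by 10 mm high, 15 g, lying loose on the plate. Origin: centre of its underside.
- tape_roll: Bystander: roll of tape lying flat, 100 mm across, 48 mm high. Origin: centre of its underside.
- carton: Bystander: closed carton 120 by 120 by 90 mm. Origin: centre of its underside.
- cutter: Bystander: cutter knife lying flat, 183 mm long (x), 24 mm wide, 17 mm high, between the robot's base and the station. Origin: centre of its handle's underside.

How it is judged (in metres and radians):
On the way, in this order (a step that is already met when the one before it is completed fails the run):
1. all four seals lie in the catch tray (x of seal0 in the frame of tray between -0.037 and 0.037 m and y of seal0 in the frame of tray between -0.055 and 0.055 m and z of seal0 in the frame of tray between -0.006 and 0.026 m and x of seal1 in the frame of tray between -0.037 and 0.037 m and y of seal1 in the frame of tray between -0.055 and 0.055 m and z of seal1 in the frame of tray between -0.006 and 0.026 m and x of seal2 in the frame of tray between -0.037 and 0.037 m and y of seal2 in the frame of tray between -0.055 and 0.055 m and z of seal2 in the frame of tray between -0.006 and 0.026 m and x of seal3 in the frame of tray between -0.037 and 0.037 m and y of seal3 in the frame of tray between -0.055 and 0.055 m and z of seal3 in the frame of tray between -0.006 and 0.026 m), for 0.2 s.
2. the scraper stands in the holder, block down (angle between scraper's own z axis and vertical below 0.26 rad and z of scraper in the frame of holder_floor between -0.006 and 0.01 m and x of scraper in the frame of holder_floor between -0.014 and 0.014 m and y of scraper in the frame of holder_floor between -0.025 and 0.025 m), for 0.2 s.
At the end, for the whole second after the job is handed in: All four seals lie in the catch tray (under 26 mm above its floor); the scraper stands released and at rest in the holder, block down, lower edge within 10 mm of the cup floor and 14 mm (x), 25 mm (y) of its centre, handle within 0.26 rad of vertical (all of step 1 and all of step 2 and linear speed of scraper below 0.02 m/s and angular speed of scraper below 0.5 rad/s and contact force between the fingers and scraper below 0.1 N); the robot touches nothing.
It fails at once if a seal is touched by the fingers or the arm instead of the scraper (contact force between any of the fingers, the arm and seal0 above 0.3 N or contact force between any of the fingers, the arm and seal1 above 0.3 N or contact force between any of the fingers, the arm and seal2 above 0.3 N or contact force between any of the fingers, the arm and seal3 above 0.3 N).
It fails at once if the scraper is dropped into the holder (faster than 0.5 m/s inside it) (horizontal distance between scraper and holder_floor below 0.03 m and z of scraper in the frame of holder_floor between -0.02 and 0.068 m and linear speed of scraper above 0.5 m/s).
It fails at once if the tape roll, the carton or the cutter is moved by more than 30 mm (distance of any of tape_roll, carton, cutter from where it was at the start of the episode above 0.03 m).
It also fails if it takes over 48 s, if anything falls off the work surface, if the arm or the gripper's body presses on something with over 40 N, if the wrist force passes 120 N, or if a joint passes its speed limit or range.

### The arm

A 7-joint arm with a two-finger parallel gripper is mounted at the origin on the work surface. World frame = base frame: x ahead of the robot, y to its left, z up, the work surface at z = 0. Lengths are in m, angles in degrees, forces in N, time in s.
With the tool pointing down it reaches from about 0.425 to 0.875 m from the base axis. Payload 4.7 kg.
Tool frame: the origin (TCP) lies on the centre line of the jaws, within the pads' length; the fingertips stand 17 mm ahead of it and the grasp point (between the pads) lies 2 mm behind it; z points along the fingers, y is the line along which they close (so a half turn about z gives the same grasp; the last joint's range is limited). The gripper opens to 87 mm and grips with 3 to 60 N. Pads are 19 mm wide; open, the fingers measure 117 mm over their backs; the gripper's body (75 mm by 190 mm) begins 51 mm behind the grasp point.
Start: joints at [76.095, 18.392, -4.016, 83.108, 1.295, 78.541, -3.26], TCP at [0.165, -0.629, 0.24] pointing down, gripper open.
Joint ranges: [-163.93, 163.93], [-17.29, 119.83], [-79.2, 71.16], [3.27, 140.29], [-89.18, 269.18], [5.43, 117.66], [-154.24, 154.24]. Speed limits (degrees/s): [147.25, 147.25, 180, 180, 180, 180, 180].

### API

Orientations are given as [roll, pitch, yaw] about the fixed x, y, z axes, in that order (R = Rz(yaw) Ry(pitch) Rx(roll)).
In Python, from cell import env, read_camera gives the robot as it stands.
- The arm moves only by the shell command python3 -m jog 'ROWS' [FORCE]. ROWS is JSON, a list of rows, each a list of 5 numbers: the opening, from 0 (shut) to 1 (fully open), then the shift along the tool's x, y, z each as a share of 0.02 m, from -1 to 1, then the turn about the tool's z as a share of 45 degrees, from -1 to 1. In form: [[gripper, x, y, z, yaw], ...]. A call has 1 to 12 rows; each row shifts and turns the commanded pose from where the row before left it, along the tool's axes as they then stand; what a row does not reach is not made up. A row lasts 1/12 s, in which the tool goes at most 41.7 mm and 7.16 degrees, less where a joint would pass 70% of its speed; a pose out of reach is approached as far as the arm can. A call with a number of a shift or a turn outside -1 to 1 is refused whole. A call with a gripper value outside its range is refused whole. The fingers move at their own pace and stop on an object; FORCE is the grip in N (left out, the last holds). Time passes only in rows, so rows that do not move let the fingers close. It gives the time, the measured TCP pose, the force, the opening and the grip force at its end, in the units of the state.
- env.get_obs(): the state, without advancing time (a new reading comes with each control period).
- read_camera(name): name is "side" or "top" or "wrist"; returns a dict with "color" (384x512x3 uint8, red, green, blue), "range_z" (384x512 float32, m along the optical axis (not along the pixel's ray), 0 where there is no reading), "mtx" (3x3 intrinsics, pixels), "world_from_camera" (4x4, takes a point from camera to world coordinates); the wrist camera has in their place "T_tool_cam" (4x4, takes a point from camera to tool coordinates, whose origin is the TCP and whose axes are the flange's). Camera axes: x right, y down, z forward; pixel columns grow to the right and rows downward; lengths in m; the calibration is good to about 2 mm. A picture is of the moment at which its call begins: read the wrist's pose just before it.
- env.sign_off(): hands the job in; it is judged then, once.
The state is a dict: "time_s": time; "qpos": joint angles; "joint_velocities": joint speeds; "effort": joint torques, N m; "tool_pos": TCP position; "tool_rot": TCP orientation; "force": force on the tool from outside, world axes, zero at the start; "wrist_torque": the same for the moment, N m; "grip_width": finger opening in m; "grasp_force": force on a finger pad.
Only numpy, scipy, OpenCV 4.12 (cv2) and the standard library are available. Lean on these libraries where they do the work, as an engineer would, in place of code of your own. Each camera call takes 0.05 s, during which the arm holds its last target. There are 200 camera calls.

## Working session

There is one attempt and no reset: what is moved stays moved. The work goes in short steps, Python scripts to look and compute and a shell command to move; the robot and the scene stay as the last step left them, time stands still between calls to the robot, and variables do not carry over. Pictures are saved under pics/ and viewed, at most 10 in all, crops included, and the job is handed in when it is done.

```bash
ls; mkdir -p pics; python3 - <<'E'
from cell import env, read_camera
import cv2, numpy as np
o=env.get_obs(); print(o)
ims=[]
for n in ["top","side"]:
    d=read_camera(n); np.savez(f"{n}.npz",**d); print(n,d["mtx"].tolist(),np.round(d["world_from_camera"],3).tolist(),(d["range_z"]>0).mean())
    cv2.imwrite(f"pics/{n}0.png",cv2.resize(d["color"][:,:,::-1],(800,600)))
E
```

```text
pics
{'time_s': 0.0, 'qpos': array([76.09214054, 18.43861984, -4.01595752, 83.17526812,  1.29707873,
       78.53994231, -3.25967588]), 'joint_velocities': array([-0.05716705,  0.05513437,  0.03369864, -0.02735264, -0.11223461,
        0.02235573,  0.06205856]), 'effort': array([ 7.24035181e-05, -4.91292071e+01, -4.03772732e-01, -3.12525809e+01,
       -6.40113931e-02,  4.37561644e-02,  1.41143446e-04]), 'tool_pos': array([ 0.16492816, -0.62819112,  0.23846332]), 'tool_rot': array([-1.79891530e+02,  7.63847750e-03,  1.47187678e+01]), 'force': array([ 0.39557857, -0.25012924,  0.79898923]), 'wrist_torque': array([-0.01034589, -0.01815894, -0.02187829]), 'grasp_force': 0.0, 'grip_width': 0.08707541436175285}
top [[441.825341594475, 0.0, 251.36026058532195], [0.0, 441.825341594475, 190.80956132179242], [0.0, 0.0, 1.0]] [[0.001, -0.988, 0.153, 0.452], [-1.0, 0.001, 0.01, 0.007], [-0.01, -0.153, -0.988, 0.991], [0.0, 0.0, 0.0, 1.0]] 0.9962107340494791
side [[442.7577694397612, 0.0, 250.4952706115108], [0.0, 442.7577694397612, 187.72109013431395], [0.0, 0.0, 1.0]] [[0.909, -0.315, 0.274, 0.293], [-0.416, -0.652, 0.634, -0.609], [-0.021, -0.69, -0.723, 0.769], [0.0, 0.0, 0.0, 1.0]] 0.9960276285807291
```

View pics/top0.png

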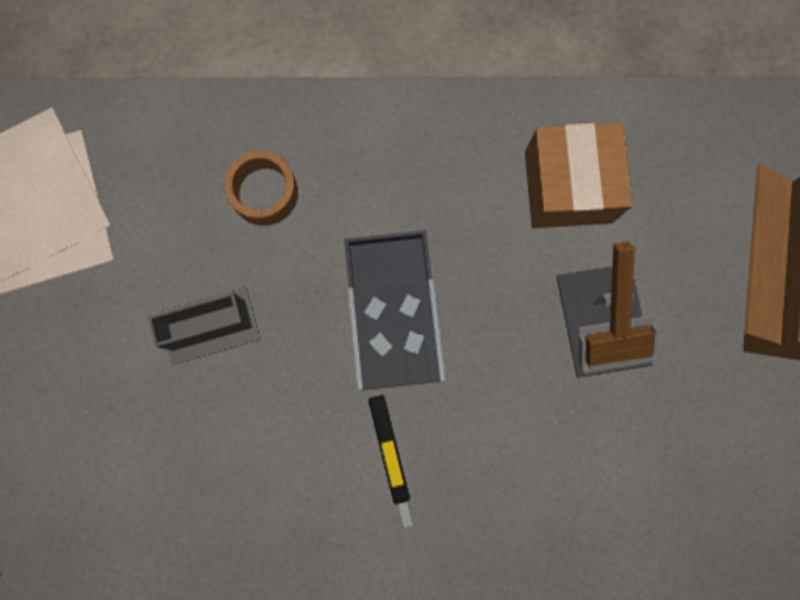

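View pics/side0.png

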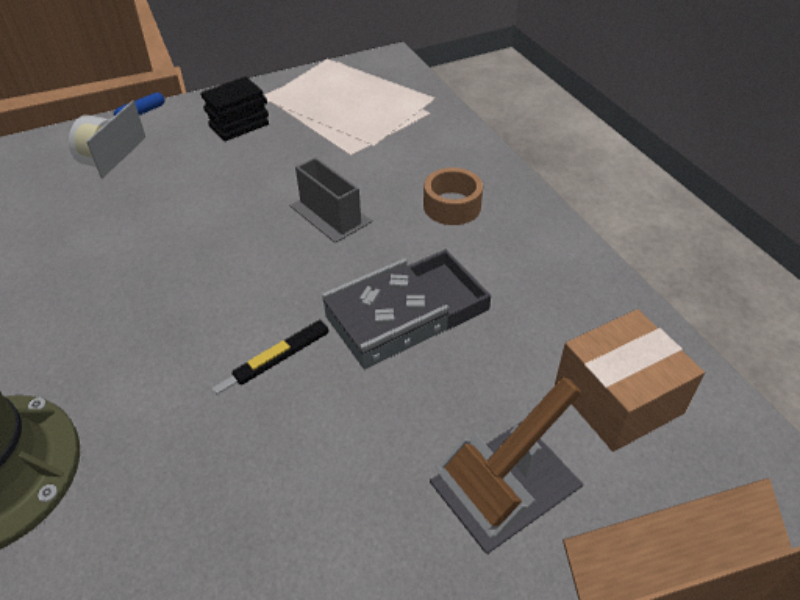

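```bash
cat > h.py <<'E'
import numpy as np, cv2
def cloud(d):
    K=d["mtx"];T=d["world_from_camera"];z=d["range_z"];v,u=np.mgrid[:z.shape[0],:z.shape[1]]
    P=np.stack([(u-K[0,2])/K[0,0]*z,(v-K[1,2])/K[1,1]*z,z],-1)
    return P@T[:3,:3].T+T[:3,3]
def box(P,u0,v0,u1,v1,zl,zh,extra=None):  # box in 800x600 picture px
    m=np.zeros(P.shape[:2],bool);m[int(v0/1.5625):int(v1/1.5625),int(u0/1.5625):int(u1/1.5625)]=1
    m&=(P[...,2]>zl)&(P[...,2]<zh)
    if extra is not None:m&=extra
    return m
def rect(p,s=1000):
    (c,sz,a)=cv2.minAreaRect((p[:,:2]*s).astype(np.float32));return np.round(c,1),np.round(sz,1),round(a,1),len(p)
E
python3 - <<'E'
from h import *
d=dict(np.load("top.npz"));P=cloud(d);hsv=cv2.cvtColor(d["color"],cv2.COLOR_RGB2HSV);g=cv2.cvtColor(d["color"],cv2.COLOR_RGB2GRAY)
print("bench z",np.median(P[250:300,50:150,2]), np.median(P[150:200,250:260,2]))
for n,b in dict(holder_rim=(140,280,270,370,.070,.09),plate=(340,225,450,395,.034,.046),platelip=(335,225,450,395,.034,.06),lips=(335,225,450,395,.046,.06),tray_rim=(340,225,435,285,.025,.037),traystation=(335,225,450,395,.02,.06),base=(140,280,270,370,.003,.02),rest=(550,260,660,380,.003,.02),cutter=(360,390,420,530,.008,.03),tape=(215,140,305,235,.04,.055)).items():
    m=box(P,*b);print(n,rect(P[m]),np.round(np.median(P[m][:,2]),4))
w=(hsv[...,1]>90)
m=box(P,600,235,645,325,.05,.3,w);p=P[m];c=p.mean(0);U,S,V=np.linalg.svd(p-c,full_matrices=0)
print("handle c",c,"dir",V[0],"n",V[2],S, "z range",p[:,2].min(),p[:,2].max()); t=(p-c)@V[0];print(np.percentile(t,[0,2,98,100]))
for q in np.linspace(t.min(),t.max(),8)[:-1]:
    k=(t>=q)&(t<q+.02); print(np.round(p[k].mean(0),4), end=" ")
m=box(P,580,320,660,370,.02,.2,w);p=P[m];print("\nblock",rect(p),p[:,2].min(),p[:,2].max())
m=box(P,358,290,432,360,.036,.07,(g>120));n,l,s,cc=cv2.connectedComponentsWithStats(m.astype(np.uint8))
for i in range(1,n):
    if s[i,4]>15: print("seal",rect(P[l==i]),np.median(P[l==i][:,2]))
E
```

```text
bench z 0.0011156468850957446 0.009173157679497057
holder_rim (array([566.6, 281.7]), array([ 43.6, 118.9]), 16.1, 424) 0.0793
plate (array([586.7,  17.1]), array([214.7, 117.3]), 6.0, 2913) 0.0409
platelip (array([587. ,  16.6]), array([214.8, 118. ]), 6.3, 3633) 0.0415
lips (array([550.2,  12.5]), array([140.6, 117.9]), 6.2, 720) 0.0507
tray_rim (array([657.2,  24.2]), array([ 75.3, 118. ]), 6.3, 315) 0.0325
traystation (array([587.3,  16.7]), array([215.9, 122.9]), 6.4, 3941) 0.0413
base (array([568.8, 291.8]), array([190.3, 127.2]), 90.0, 1473) 0.0058
rest (array([ 576.1, -287.6]), array([156.5, 177.1]), 88.0, 1547) 0.0063
cutter (array([384.1,  19.8]), array([195.9,  28.3]), 16.4, 842) 0.0146
tape (array([764.3, 207.3]), array([99.3, 98.2]), 22.9, 732) 0.0488
handle c [ 0.60627585 -0.27765759  0.1168275 ] dir [-0.76770264 -0.11524727 -0.63035762] n [ 0.61904426 -0.38756094 -0.68306714] [0.90673933 0.18976055 0.10665593] z range 0.06600528657903804 0.1537445600681271
[-0.05420967 -0.05263891  0.05967607  0.06642277]
[ 0.6419 -0.2724  0.1451] [ 0.6264 -0.2743  0.1344] [ 0.6133 -0.2763  0.1234] [ 0.6001 -0.2788  0.1127] [ 0.5879 -0.2807  0.1015] [ 0.5743 -0.2825  0.0902] [ 0.5637 -0.2841  0.0809] 
block (array([ 540.1, -291.2]), array([56.7, 88.7]), 8.1, 952) 0.03177867041888638 0.08731101795378582
seal (array([588.7,  -6.2]), array([19.8, 24.9]), 66.9, 105) 0.0497636365358225
seal (array([584.6,  41.4]), array([19.6, 24.8]), 58.4, 108) 0.04968636327740761
seal (array([535. ,  33.3]), array([25.9, 19.4]), 44.1, 109) 0.04988928500233869
seal (array([538. , -12.1]), array([19.6, 24.8]), 71.5, 108) 0.04974959048509586
```

```bash
python3 - <<'E'
from h import *
for n in ["top","side"]:
    d=dict(np.load(n+".npz"));P=cloud(d);p=P.reshape(-1,3)
    k=(p[:,1]<-.37)&(p[:,1]>-.9)&(p[:,0]>.1)&(p[:,0]<.9)&(p[:,2]>.03);print(n,p[k].min(0),p[k].max(0),k.sum())
    for x in np.arange(.1,.9,.1):
        j=k&(p[:,0]>x)&(p[:,0]<x+.1)
        if j.any(): print(round(x,1),p[j].min(0).round(3),p[j].max(0).round(3))
E
```

```text
top [ 0.52073163 -0.53890321  0.03027515] [ 0.75826839 -0.41635505  0.14882174] 3630
0.5 [ 0.521 -0.539  0.03 ] [ 0.6   -0.416  0.148]
0.6 [ 0.6   -0.51   0.097] [ 0.7   -0.426  0.149]
0.7 [ 0.7   -0.518  0.097] [ 0.758 -0.441  0.147]
side [ 0.29288602 -0.60934438  0.03025947] [ 0.75895218 -0.41698491  0.76858288] 9253
0.2 [ 0.293 -0.609  0.769] [ 0.293 -0.609  0.769]
0.5 [ 0.534 -0.497  0.106] [ 0.6   -0.417  0.147]
0.6 [ 0.6   -0.512  0.049] [ 0.7   -0.426  0.147]
0.7 [ 0.7   -0.541  0.03 ] [ 0.759 -0.441  0.148]
```

```bash
python3 -m jog '[[1,0,0,0,0.14],[1,0.97,-0.54,0,0],[1,0.97,-0.54,0,0],[1,0.97,-0.54,0,0],[1,0.97,-0.54,0,0],[1,0.97,-0.54,0,0],[1,0.97,-0.54,0,0],[1,0.97,-0.54,0,0],[1,0.97,-0.54,0,0],[1,0.97,-0.54,0,0],[1,0.97,-0.54,0,0],[1,0.97,-0.54,0,0]]' 30
python3 -m jog '[[1,0.97,-0.54,0,0],[1,0.97,-0.54,0,0],[1,0.97,-0.54,0,0],[1,0.97,-0.54,0,0],[1,0.97,-0.54,0,0],[1,0.97,-0.54,0,0],[1,0.97,-0.54,0,0],[1,0.97,-0.54,0,0],[1,0.97,-0.54,0,0],[1,0.97,-0.54,0,0],[1,0.97,-0.54,0,0],[1,0.97,-0.54,0,0]]'
python3 -m jog '[[1,0.97,-0.54,0,0],[1,0.97,-0.54,0,0],[1,0.97,-0.54,0,0],[1,0,0,0,0],[1,0,0,0,0]]'
```

```text
time_s: 1.1
tool_pos: [0.3594, -0.479, 0.2391]
tool_rot: [-180.0, 0.0, 8.4]
force: [-0.2, 1.2, -1.2]
grip_width: 0.0871
grasp_force: 0.0
time_s: 2.1
tool_pos: [0.5706, -0.3169, 0.2389]
tool_rot: [-180.0, 0.1, 8.4]
force: [0.1, 0.1, -0.6]
grip_width: 0.0869
grasp_force: 0.0
time_s: 2.52
tool_pos: [0.6236, -0.2752, 0.2386]
tool_rot: [-179.9, 0.1, 8.6]
force: [0.0, -1.0, -0.6]
grip_width: 0.0868
grasp_force: 0.0
```

```bash
python3 -m jog '[[1,0.05,0.15,0.9,0],[1,0,0,0.9,0],[1,0,0,0.9,0],[1,0,0,0.9,0],[1,0,0,0.9,0],[1,0,0,0.9,0],[1,0,0,0.7,0],[1,0,0,0,0],[1,0,0,0,0]]' 30
python3 -m jog '[[0,0,0,0,0],[0,0,0,0,0],[0,0,0,0,0],[0,0,0,0,0],[0,0,0,0,0],[0,0,0,0,0],[0,0,0,0,0],[0,0,0,0,0],[0,0,0,0,0],[0,0,0,0,0]]' 30
```

```text
time_s: 3.27
tool_pos: [0.6233, -0.2807, 0.1168]
tool_rot: [-180.0, 0.1, 8.3]
force: [0.5, -0.2, 1.0]
grip_width: 0.0867
grasp_force: 0.0
time_s: 4.1
tool_pos: [0.6243, -0.2799, 0.1175]
tool_rot: [-180.0, 0.0, 8.4]
force: [1.0, -0.5, 0.8]
grip_width: 0.0285
grasp_force: 0.0
```

```bash
python3 -m jog '[[0,0,0,0,0],[0,0,0,0,0],[0,0,0,0,0],[0,0,0,0,0]]' 30
python3 -m jog '[[0,0,0,-0.3,0],[0,0,0,-0.7,0],[0,0,0,-0.9,0],[0,0,0,-0.9,0],[0,0,0,-0.9,0],[0,0,0,-0.9,0],[0,0,0,-0.9,0],[0,0,0,0,0],[0,0,0,0,0]]' 30
python3 - <<'E'
from cell import env, read_camera
import cv2
cv2.imwrite("pics/side1.png",cv2.resize(read_camera("side")["color"][:,:,::-1],(800,600)))
E
```

```text
time_s: 4.43
tool_pos: [0.6244, -0.2798, 0.1175]
tool_rot: [-180.0, -0.0, 8.4]
force: [0.1, 1.8, 0.5]
grip_width: 0.0219
grasp_force: 30.0
time_s: 5.18
tool_pos: [0.6251, -0.2803, 0.2295]
tool_rot: [179.9, -0.2, 8.4]
force: [-1.0, 0.7, -1.4]
grip_width: 0.0218
grasp_force: 30.0
```

View pics/side1.png

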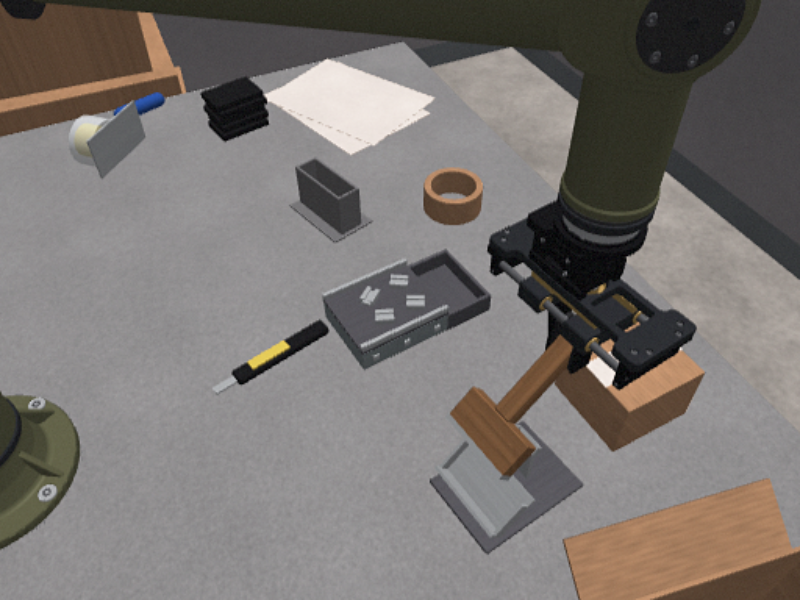

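```bash
python3 -m jog '[[0,0,0,-0.5,0],[0,-0.3,-0.4,-0.3,0],[0,-0.65,-0.9,-0.2,0],[0,-0.65,-0.9,-0.2,0],[0,-0.65,-0.9,-0.2,0],[0,-0.65,-0.9,0,0],[0,-0.65,-0.9,0,0],[0,-0.65,-0.9,0,0],[0,-0.65,-0.9,0,0],[0,-0.4,-0.6,0,0],[0,0,0,0,0]]' 30
cat >> h.py <<'E'
def tilt(save=None):
    from cell import env,read_camera
    t=env.get_obs()["tool_pos"]
    for n in ("side","top"):
        d=read_camera(n)
        if save and n=="side": cv2.imwrite(save,cv2.resize(d["color"][:,:,::-1],(800,600)))
        P=cloud(d);h=cv2.cvtColor(d["color"],cv2.COLOR_RGB2HSV)
        m=(h[...,1]>90)&(h[...,0]<25)&(np.hypot(P[...,0]-t[0],P[...,1]-t[1])<.17)&(P[...,2]>.015)&(P[...,2]<t[2]+.06)
        nn,l,s,c=cv2.connectedComponentsWithStats(m.astype(np.uint8))
        if nn<2: print(n,"none");continue
        p=P[l==1+np.argmax(s[1:,4])];print(n,len(p),"min",p.min(0).round(3),"max",p.max(0).round(3),"tcp",t.round(4))
        for z in np.arange(p[:,2].min(),p[:,2].max(),.02):
            k=(p[:,2]>=z)&(p[:,2]<z+.02)
            if k.sum()>5: print("  z%.3f"%z,p[k].mean(0).round(3),np.ptp(p[k],axis=0).round(3))
E
python3 -m jog '[[0,0,0,0,0],[0,0,0,0,0]]' 15
python3 -c "from h import *;tilt()"
python3 -m jog '[[0,0,0,0,0],[0,0,0,0,0]]' 8
python3 -c "from h import *;tilt()"
```

```text
time_s: 6.15
tool_pos: [0.4972, -0.1476, 0.256]
tool_rot: [-180.0, 0.1, 8.6]
force: [0.2, 1.6, -1.4]
grip_width: 0.0217
grasp_force: 30.0
time_s: 6.32
tool_pos: [0.4993, -0.1515, 0.2558]
tool_rot: [179.9, -0.0, 8.4]
force: [-0.8, 0.3, -1.2]
grip_width: 0.0219
grasp_force: 15.0
side 2168 min [ 0.383 -0.212  0.165] max [ 0.494 -0.12   0.315] tcp [ 0.4993 -0.1515  0.2558]
  z0.165 [ 0.397 -0.18   0.181] [0.047 0.086 0.02 ]
  z0.185 [ 0.411 -0.17   0.195] [0.058 0.091 0.02 ]
  z0.205 [ 0.437 -0.166  0.215] [0.058 0.072 0.02 ]
  z0.225 [ 0.46  -0.162  0.235] [0.054 0.024 0.02 ]
  z0.245 [ 0.479 -0.158  0.254] [0.028 0.024 0.02 ]
  z0.265 [ 0.49  -0.158  0.266] [0.008 0.015 0.003]
top 1354 min [ 0.382 -0.21   0.167] max [ 0.459 -0.119  0.241] tcp [ 0.4993 -0.1515  0.2558]
  z0.167 [ 0.393 -0.164  0.182] [0.053 0.09  0.02 ]
  z0.187 [ 0.413 -0.158  0.196] [0.053 0.087 0.02 ]
  z0.207 [ 0.435 -0.159  0.217] [0.036 0.026 0.02 ]
  z0.227 [ 0.452 -0.158  0.233] [0.017 0.022 0.014]
time_s: 6.58
tool_pos: [0.4994, -0.1513, 0.2552]
tool_rot: [-180.0, 0.0, 8.4]
force: [0.0, -0.5, -2.2]
grip_width: 0.0217
grasp_force: 8.0
side 2110 min [ 0.387 -0.21   0.039] max [ 0.494 -0.051  0.268] tcp [ 0.4994 -0.1513  0.2552]
  z0.159 [ 0.402 -0.178  0.175] [0.045 0.087 0.019]
  z0.179 [ 0.415 -0.17   0.19 ] [0.055 0.089 0.02 ]
  z0.199 [ 0.436 -0.165  0.208] [0.057 0.084 0.02 ]
  z0.219 [ 0.459 -0.162  0.229] [0.052 0.022 0.02 ]
  z0.239 [ 0.476 -0.158  0.248] [0.033 0.037 0.02 ]
  z0.259 [ 0.488 -0.156  0.262] [0.013 0.022 0.009]
top 1285 min [ 0.386 -0.208  0.164] max [ 0.458 -0.118  0.236] tcp [ 0.4994 -0.1513  0.2552]
  z0.164 [ 0.399 -0.162  0.178] [0.05  0.089 0.02 ]
  z0.184 [ 0.418 -0.157  0.192] [0.048 0.083 0.02 ]
  z0.204 [ 0.438 -0.158  0.214] [0.031 0.026 0.02 ]
  z0.224 [ 0.453 -0.157  0.23 ] [0.012 0.021 0.012]
```

```bash

python3 -m jog '[[0,0,0,0,0],[0,0,0,0,0],[0,0,0,0,0]]' 6
python3 -c "from h import *;tilt()" | grep -A1 min
python3 -m jog '[[0,0,0,0,0],[0,0,0,0,0],[0,0,0,0,0]]' 4.5
python3 -c "from h import *;tilt()" | grep -A1 min
```

```text
time_s: 6.93
tool_pos: [0.4992, -0.1509, 0.2555]
tool_rot: [180.0, -0.0, 8.4]
force: [-0.4, 0.4, -2.3]
grip_width: 0.0218
grasp_force: 6.0
side 1990 min [ 0.402 -0.208  0.147] max [ 0.493 -0.118  0.315] tcp [ 0.4992 -0.1509  0.2555]
  z0.147 [ 0.416 -0.174  0.161] [0.045 0.088 0.02 ]
--
top 1110 min [ 0.401 -0.206  0.149] max [ 0.458 -0.115  0.224] tcp [ 0.4992 -0.1509  0.2555]
  z0.149 [ 0.412 -0.158  0.162] [0.033 0.09  0.02 ]
time_s: 7.28
tool_pos: [0.4991, -0.1508, 0.2555]
tool_rot: [180.0, 0.0, 8.4]
force: [0.6, 0.5, -2.5]
grip_width: 0.0221
grasp_force: 4.5
side 1899 min [ 0.412 -0.206  0.139] max [ 0.494 -0.117  0.315] tcp [ 0.4991 -0.1508  0.2555]
  z0.139 [ 0.425 -0.173  0.153] [0.038 0.085 0.02 ]
--
top 994 min [ 0.412 -0.205  0.143] max [ 0.46  -0.114  0.215] tcp [ 0.4991 -0.1508  0.2555]
  z0.143 [ 0.422 -0.158  0.154] [0.026 0.09  0.02 ]
```

```bash

python3 -m jog '[[0,0,0,0,0],[0,0,0,0,0],[0,0,0,0,0],[0,0,0,0,0]]' 3.5
python3 -c "from h import *;tilt()" | grep -A1 min
python3 -m jog '[[0,0,0,0,0],[0,0,0,0,0],[0,0,0,0,0],[0,0,0,0,0]]' 3
python3 -c "from h import *;tilt('pics/side2.png')"
```

```text
time_s: 7.72
tool_pos: [0.4992, -0.1509, 0.2555]
tool_rot: [180.0, -0.0, 8.4]
force: [1.0, -0.1, -1.9]
grip_width: 0.022
grasp_force: 3.5
side 1736 min [ 0.431 -0.203  0.127] max [ 0.498 -0.113  0.314] tcp [ 0.4992 -0.1509  0.2555]
  z0.127 [ 0.443 -0.171  0.14 ] [0.036 0.088 0.02 ]
--
top 595 min [ 0.43  -0.201  0.131] max [ 0.469 -0.113  0.315] tcp [ 0.4992 -0.1509  0.2555]
  z0.131 [ 0.44  -0.154  0.142] [0.019 0.087 0.02 ]
time_s: 8.15
tool_pos: [0.4991, -0.1509, 0.2555]
tool_rot: [180.0, 0.0, 8.4]
force: [0.3, 0.5, -0.9]
grip_width: 0.022
grasp_force: 3.0
side 1734 min [ 0.431 -0.203  0.127] max [ 0.498 -0.114  0.313] tcp [ 0.4991 -0.1509  0.2555]
  z0.127 [ 0.444 -0.171  0.141] [0.038 0.087 0.02 ]
  z0.147 [ 0.452 -0.166  0.159] [0.039 0.089 0.02 ]
  z0.167 [ 0.458 -0.162  0.173] [0.037 0.087 0.02 ]
  z0.187 [ 0.468 -0.161  0.197] [0.03  0.022 0.02 ]
  z0.207 [ 0.477 -0.16   0.217] [0.032 0.021 0.02 ]
  z0.227 [ 0.482 -0.157  0.237] [0.021 0.026 0.02 ]
  z0.247 [ 0.488 -0.155  0.256] [0.011 0.021 0.02 ]
top 590 min [ 0.432 -0.2    0.131] max [ 0.469 -0.113  0.314] tcp [ 0.4991 -0.1509  0.2555]
  z0.131 [ 0.44  -0.156  0.142] [0.017 0.087 0.02 ]
  z0.151 [ 0.451 -0.154  0.164] [0.031 0.087 0.02 ]
  z0.171 [ 0.454 -0.152  0.177] [0.011 0.072 0.014]
```

View pics/side2.png

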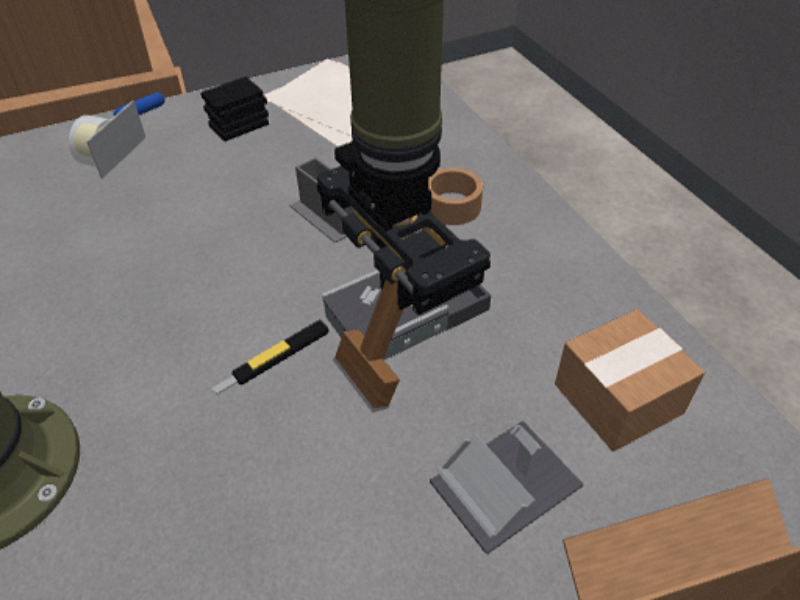

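```bash

python3 -m jog '[[0,-1,0,0,0],[0,-0.85,0,0,0],[0,-0.65,0,0,0],[0,-0.45,0,0,0],[0,-0.3,0,0,0],[0,-0.15,0,0,0],[0,0,0,0,0]]' 3
python3 -c "from h import *;tilt()" | grep -A7 side
```

```text
time_s: 8.83
tool_pos: [0.4317, -0.1609, 0.2557]
tool_rot: [180.0, -0.0, 8.4]
force: [-0.6, -0.3, -2.0]
grip_width: 0.0222
grasp_force: 3.0
side 1353 min [ 0.396 -0.252  0.118] max [ 0.435 -0.12   0.315] tcp [ 0.4317 -0.1609  0.2557]
  z0.118 [ 0.407 -0.179  0.13 ] [0.034 0.086 0.02 ]
  z0.138 [ 0.414 -0.177  0.151] [0.035 0.088 0.02 ]
  z0.158 [ 0.414 -0.169  0.163] [0.03  0.086 0.02 ]
  z0.178 [ 0.419 -0.17   0.188] [0.025 0.018 0.02 ]
  z0.198 [ 0.421 -0.169  0.208] [0.023 0.018 0.02 ]
  z0.218 [ 0.421 -0.167  0.227] [0.015 0.019 0.02 ]
  z0.238 [ 0.422 -0.165  0.247] [0.006 0.018 0.02 ]
```

```bash

python3 -m jog '[[0,0.1,-0.15,0,0.049],[0,0.3,-0.45,0,0],[0,0.5,-0.75,0,0],[0,0.7,-1,0,0],[0,0.8,-1,0,0],[0,0.8,-1,0,0],[0,0.8,-1,0,0],[0,0.7,-1,0,0],[0,0.5,-0.75,0,0],[0,0.3,-0.5,0,0],[0,0.2,-0.3,0,0],[0,0,-0.1,0,0]]' 15
python3 -m jog '[[0,0,0,0,0],[0,0,0,0,0]]' 3
python3 -m jog '[[0,-0.6,0,0,0],[0,-0.4,0,0,0],[0,-0.25,0,0,0],[0,-0.15,0,0,0],[0,-0.05,0,0,0],[0,0,0,0,0]]' 3
python3 -c "from h import *;tilt('pics/side3.png')" | grep -A7 side
```

```text
time_s: 9.93
tool_pos: [0.5285, 0.013, 0.2553]
tool_rot: [-179.9, -0.0, 6.4]
force: [-0.6, -0.1, -2.2]
grip_width: 0.0221
grasp_force: 15.0
time_s: 10.1
tool_pos: [0.5276, 0.0099, 0.2554]
tool_rot: [180.0, 0.0, 6.2]
force: [-0.3, -0.4, -1.8]
grip_width: 0.0219
grasp_force: 3.0
time_s: 10.6
tool_pos: [0.4989, 0.0072, 0.2557]
tool_rot: [180.0, -0.0, 6.2]
force: [-0.3, -0.1, -1.7]
grip_width: 0.0218
grasp_force: 3.0
side 1084 min [ 0.471 -0.04   0.118] max [0.508 0.049 0.274] tcp [0.4989 0.0072 0.2557]
  z0.118 [ 0.481 -0.011  0.129] [0.03  0.083 0.02 ]
  z0.138 [ 0.486 -0.009  0.151] [0.031 0.088 0.02 ]
  z0.158 [0.487 0.001 0.164] [0.027 0.085 0.02 ]
  z0.178 [ 0.49  -0.001  0.187] [0.023 0.019 0.02 ]
  z0.198 [ 0.492 -0.001  0.208] [0.024 0.02  0.02 ]
  z0.218 [ 0.494 -0.     0.227] [0.023 0.02  0.02 ]
  z0.238 [0.49  0.004 0.247] [0.011 0.031 0.019]
```

View pics/side3.png

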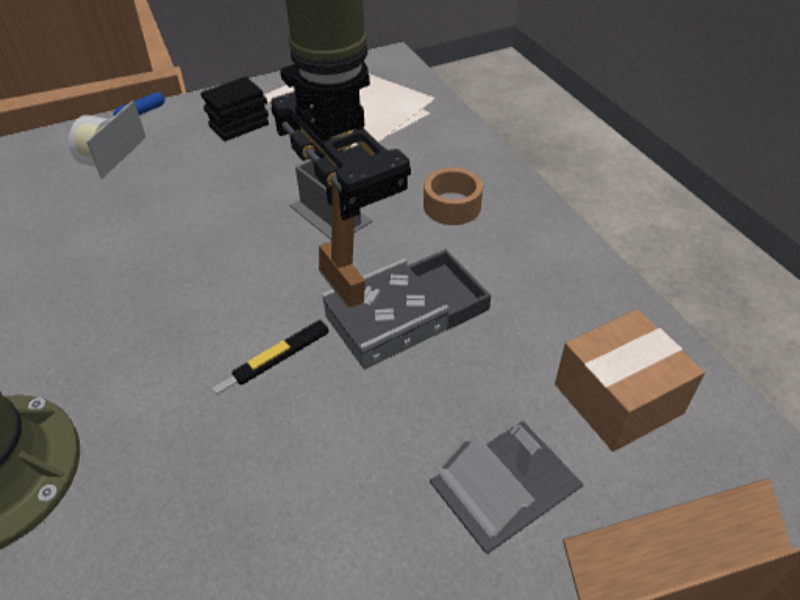

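```bash

python3 -m jog '[[0,0,0,0.4,0],[0,0,0,0.8,0],[0,0,0,0.9,0],[0,0,0,0.8,0],[0,0,0,0.5,0],[0,0,0,0.25,0],[0,0,0,0,0],[0,0,0,0,0]]' 30
python3 -c "from h import *;tilt()" | grep -A3 side
```

```text
time_s: 11.37
tool_pos: [0.5005, 0.0079, 0.1843]
tool_rot: [180.0, -0.2, 6.2]
force: [-0.4, -0.3, 7.3]
grip_width: 0.0217
grasp_force: 30.0
side 947 min [ 0.47  -0.082  0.048] max [0.508 0.05  0.244] tcp [0.5005 0.0079 0.1843]
  z0.048 [ 0.48  -0.009  0.059] [0.029 0.084 0.02 ]
  z0.068 [ 0.485 -0.007  0.081] [0.032 0.089 0.02 ]
  z0.088 [0.486 0.001 0.095] [0.028 0.084 0.02 ]
```

```bash

python3 -m jog '[[0,0,0,-0.12,0],[0,0.15,0,0,0],[0,0.3,0,0,0],[0,0.4,0,0,0],[0,0.4,0,0,0],[0,0.4,0,0,0],[0,0.4,0,0,0],[0,0.4,0,0,0],[0,0.4,0,0,0],[0,0.4,0,0,0],[0,0.4,0,0,0],[0,0.4,0,0,0]]' 30
python3 -m jog '[[0,0.35,0,0,0],[0,0.3,0,0,0],[0,0.3,0,0,0],[0,0.3,0,0,0],[0,0.25,0,0,0],[0,0.2,0,0,0],[0,0,0,0,0]]' 30
python3 - <<'E'
from h import *
from cell import read_camera
d=read_camera("side");cv2.imwrite("pics/side4.png",cv2.resize(d["color"][120:280,180:360,::-1],(675,600)))
E
python3 -c "from h import *;tilt()" | grep -A3 side
```

```text
time_s: 12.47
tool_pos: [0.5805, 0.0164, 0.1848]
tool_rot: [-180.0, -0.0, 6.2]
force: [-0.0, 0.9, -1.6]
grip_width: 0.0221
grasp_force: 30.0
time_s: 13.05
tool_pos: [0.6141, 0.0201, 0.1849]
tool_rot: [-180.0, -0.0, 6.2]
force: [-0.5, 0.2, -1.5]
grip_width: 0.0219
grasp_force: 30.0
side 990 min [ 0.582 -0.027  0.047] max [0.623 0.063 0.209] tcp [0.6136 0.02   0.1849]
  z0.047 [0.592 0.006 0.058] [0.032 0.085 0.02 ]
  z0.067 [0.596 0.008 0.079] [0.031 0.09  0.02 ]
  z0.087 [0.599 0.012 0.093] [0.028 0.086 0.02 ]
```

View pics/side4.png

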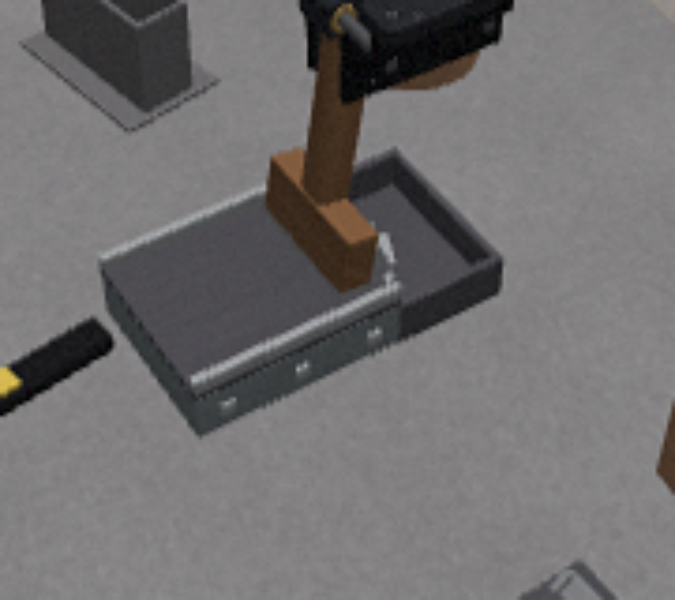

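```bash

python3 -m jog '[[0,0.2,0,0,0],[0,0.25,0,0,0],[0,0.25,0,0,0],[0,0.25,0,0,0],[0,0.2,0,0,0],[0,0,0,0,0],[0,0,0,0,0]]' 30
python3 - <<'E'
from h import *
from cell import read_camera
d=read_camera("side");cv2.imwrite("pics/side5.png",cv2.resize(d["color"][120:280,180:360,::-1],(675,600)))
E
```

```text
time_s: 13.78
tool_pos: [0.6363, 0.0226, 0.1847]
tool_rot: [-180.0, 0.0, 6.2]
force: [0.0, -1.6, -1.8]
grip_width: 0.0217
grasp_force: 30.0
```

View pics/side5.png

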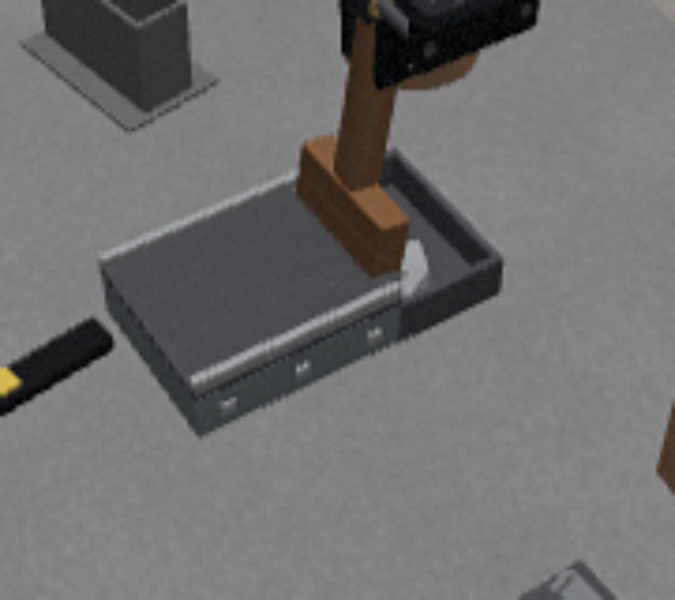

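```bash

python3 -m jog '[[0,0.25,0,0,0],[0,0.25,0,0,0],[0,0.25,0,0,0],[0,0,0,0,0],[0,0,0,0,0]]' 30
python3 -m jog '[[0,0,0,-0.4,0],[0,0,0,-0.8,0],[0,0,0,-1,0],[0,-0.3,0,-1,0],[0,-0.7,-0.3,-0.6,0],[0,-0.9,-0.7,-0.3,0],[0,-0.9,-0.9,0,0],[0,-0.7,-0.9,0,0],[0,-0.4,-0.9,0,0],[0,0,-0.9,0,0],[0,0,-0.6,0,0],[0,0,-0.3,0,0]]' 30
python3 - <<'E'
from h import *
from cell import read_camera
d=read_camera("side");cv2.imwrite("pics/side6.png",cv2.resize(d["color"][100:292,120:376,::-1],(800,600)))
E
python3 -c "from h import *;tilt()" | grep -A7 side
```

```text
time_s: 14.25
tool_pos: [0.6513, 0.0242, 0.1847]
tool_rot: [-180.0, 0.0, 6.2]
force: [-0.6, 0.9, -2.2]
grip_width: 0.022
grasp_force: 30.0
time_s: 15.25
tool_pos: [0.5612, 0.1273, 0.2678]
tool_rot: [-180.0, -0.1, 6.4]
force: [-1.0, 0.0, -2.0]
grip_width: 0.0218
grasp_force: 30.0
side 997 min [0.529 0.08  0.131] max [0.57  0.169 0.294] tcp [0.5612 0.1277 0.2676]
  z0.131 [0.54  0.111 0.142] [0.031 0.085 0.02 ]
  z0.151 [0.545 0.114 0.164] [0.031 0.088 0.02 ]
  z0.171 [0.547 0.12  0.18 ] [0.026 0.078 0.02 ]
  z0.191 [0.551 0.119 0.201] [0.024 0.02  0.02 ]
  z0.211 [0.553 0.119 0.221] [0.024 0.024 0.02 ]
  z0.231 [0.555 0.12  0.24 ] [0.024 0.018 0.02 ]
  z0.251 [0.552 0.124 0.261] [0.007 0.029 0.018]
```

View pics/side6.png

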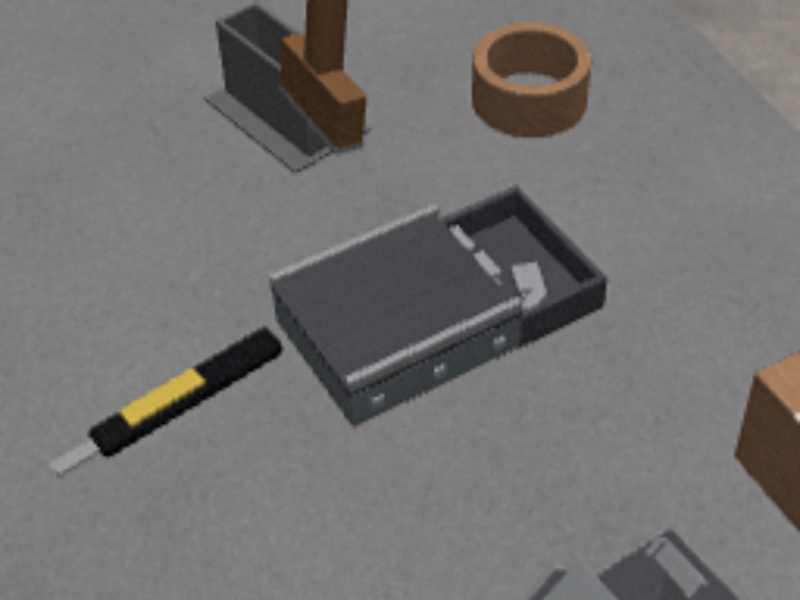

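```bash

python3 -m jog '[[0,0,0,0,-0.11],[0,0,0,0,-0.11],[0,0,0,0,0]]' 3
python3 -m jog '[[0,-0.85,0,0,0],[0,-0.65,0,0,0],[0,-0.5,0,0,0],[0,-0.35,0,0,0],[0,-0.2,0,0,0],[0,-0.1,0,0,0],[0,0,0,0,0]]' 3
python3 -c "from h import *;tilt()" 
python3 - <<'E'
from h import *
from cell import read_camera
R=np.array([[np.cos(.1082),np.sin(.1082)],[-np.sin(.1082),np.cos(.1082)]])
for n in("top","side"):
    d=read_camera(n);P=cloud(d);g=cv2.cvtColor(d["color"],cv2.COLOR_RGB2GRAY)
    L=(P[...,:2]-[.5502,.0125])@R.T
    m=(np.abs(L[...,0]-107)<1e9)&(L[...,0]>-.07)&(L[...,0]<.145)&(abs(L[...,1])<.052)&(P[...,2]<.07)&(g>105)
    k,l,s,c=cv2.connectedComponentsWithStats(m.astype(np.uint8))
    for i in range(1,k):
        if s[i,4]>8:
            q=l==i;print(n,s[i,4],"local",L[q].min(0).round(3),L[q].max(0).round(3),"z",np.percentile(P[q][:,2],[2,50,98]).round(3))
E
```

```text
time_s: 15.65
tool_pos: [0.5621, 0.1232, 0.2666]
tool_rot: [180.0, 0.0, 16.1]
force: [-0.0, 0.3, -1.0]
grip_width: 0.022
grasp_force: 3.0
time_s: 16.23
tool_pos: [0.5108, 0.1098, 0.267]
tool_rot: [180.0, -0.0, 16.0]
force: [-0.1, -1.0, -0.1]
grip_width: 0.0219
grasp_force: 3.0
side 1088 min [0.484 0.063 0.127] max [0.53  0.154 0.294] tcp [0.5108 0.1098 0.267 ]
  z0.127 [0.503 0.094 0.138] [0.043 0.083 0.02 ]
  z0.147 [0.504 0.095 0.157] [0.045 0.091 0.02 ]
  z0.167 [0.507 0.101 0.172] [0.04  0.087 0.02 ]
  z0.187 [0.506 0.102 0.197] [0.025 0.021 0.02 ]
  z0.207 [0.508 0.102 0.217] [0.024 0.021 0.019]
  z0.227 [0.509 0.103 0.236] [0.025 0.02  0.02 ]
  z0.247 [0.503 0.106 0.257] [0.006 0.025 0.02 ]
  z0.267 [0.503 0.107 0.277] [0.006 0.027 0.02 ]
  z0.287 [0.505 0.106 0.29 ] [0.004 0.017 0.007]
top 60 min [0.363 0.009 0.015] max [0.389 0.03  0.02 ] tcp [0.5108 0.1098 0.267 ]
  z0.015 [0.379 0.02  0.018] [0.025 0.022 0.005]
top 112 local [ 0.093 -0.03 ] [0.118 0.001] z [0.006 0.017 0.02 ]
top 60 local [ 0.078 -0.051] [ 0.108 -0.033] z [0.008 0.027 0.03 ]
top 61 local [ 0.076 -0.007] [0.091 0.018] z [0.008 0.026 0.03 ]
side 28 local [0.068 0.018] [0.096 0.051] z [0.009 0.028 0.043]
side 36 local [ 0.068 -0.016] [0.088 0.018] z [0.025 0.028 0.042]
side 110 local [ 0.079 -0.048] [0.125 0.006] z [0.009 0.018 0.029]
```

```bash

python3 -m jog '[[0,0.1,-0.15,0,0],[0,0.3,-0.45,0,0],[0,0.5,-0.7,0,0],[0,0.7,-1,0,0],[0,0.8,-1,0,0],[0,0.8,-1,0,0],[0,0.7,-1,0,0],[0,0.6,-0.9,0,0],[0,0.4,-0.7,0,0],[0,0.2,-0.4,0,0],[0,0.1,-0.18,0,0],[0,0,0,0,0]]' 20
python3 - <<'E'
from h import *
from cell import env,read_camera
a=np.radians(16.1);R=np.array([[np.cos(a),np.sin(a)],[-np.sin(a),np.cos(a)]])
t=env.get_obs()["tool_pos"];print(t,"tcp local mm",(R@(t[:2]-[.5666,.2817])*1000).round(1))
for n in("side","top"):
    d=read_camera(n);P=cloud(d);h=cv2.cvtColor(d["color"],cv2.COLOR_RGB2HSV)
    L=(P[...,:2]-[.5666,.2817])@R.T*1000
    near=(abs(L[...,0])<60)&(abs(L[...,1])<70)
    for nm,m in dict(block=near&(h[...,1]>90)&(h[...,0]<25)&(P[...,2]>.11)&(P[...,2]<.166),rim=near&(h[...,1]<60)&(abs(P[...,2]-.079)<.006)&(abs(L[...,0])<25)).items():
        if m.sum()>5: print(n,nm,m.sum(),L[m].min(0).round(1),L[m].max(0).round(1),P[m][:,2].min().round(3),rect(P[m]))
E
```

```text
time_s: 17.43
tool_pos: [0.5689, 0.2837, 0.2666]
tool_rot: [-180.0, 0.0, 16.2]
force: [-0.6, -0.5, -1.2]
grip_width: 0.0221
grasp_force: 20.0
[0.56886285 0.28366594 0.26655724] tcp local mm [2.7 1.3]
side block 354 [-14.9 -44.9] [10.3 44.8] 0.128 (array([563.7, 280.8]), array([24.3, 88.9]), 18.2, 354)
side rim 278 [-23.4 -61.6] [22.4 59.6] 0.073 (array([566.3, 280.4]), array([ 45.8, 121. ]), 17.1, 278)
top block 306 [-14.3 -44.5] [ 9.8 44.3] 0.126 (array([564.5, 281. ]), array([24. , 88.8]), 16.0, 306)
top rim 231 [-21.9 -59.4] [21.3 59.1] 0.073 (array([565.9, 281.3]), array([ 42.6, 118.6]), 17.0, 231)
```

```bash

python3 -m jog '[[0,0.09,0,0.2,0],[0,0,0,0.5,0],[0,0,0,0.5,0],[0,0,0,0.5,0],[0,0,0,0.5,0],[0,0,0,0.5,0],[0,0,0,0.5,0],[0,0,0,0.5,0],[0,0,0,0.3,0],[0,0,0,0,0]]' 20
```

```text
time_s: 18.37
tool_pos: [0.57, 0.2828, 0.1849]
tool_rot: [180.0, 0.2, 16.1]
force: [-0.1, -0.3, -2.5]
grip_width: 0.0218
grasp_force: 20.0
```

No contact; continuing slowly to the floor.

```bash

python3 -m jog '[[0,0,0,0.4,0],[0,0,0,0.4,0],[0,0,0,0.3,0],[0,0,0,0.2,0],[0,0,0,0.15,0],[0,0,0,0.1,0],[0,0,0,0.05,0],[0,0,0,0,0]]' 20
```

```text
time_s: 19.03
tool_pos: [0.5708, 0.2834, 0.1549]
tool_rot: [180.0, 0.0, 16.1]
force: [0.3, 0.2, -2.1]
grip_width: 0.0218
grasp_force: 20.0
```

```bash

python3 -m jog '[[0,0,0,0.05,0],[0,0,0,0.05,0],[0,0,0,0,0]]' 10
```

```text
time_s: 19.28
tool_pos: [0.5712, 0.2836, 0.1537]
tool_rot: [180.0, -0.1, 16.1]
force: [-0.7, 0.1, 0.7]
grip_width: 0.022
grasp_force: 10.0
```

```bash

python3 -m jog '[[0,0,0,0.05,0],[0,0,0,0.03,0],[0,0,0,0,0]]' 5
python3 -m jog '[[0.35,0,0,0,0],[0.5,0,0,0,0],[0.7,0,0,0,0],[0.8,0,0,0,0],[0.8,0,0,0,0],[0.8,0,0,0,0],[0.8,0,0,0,0],[0.8,0,0,0,0]]'
python3 -m jog '[[0.8,0,0,-0.2,0],[0.8,0,0,-0.5,0],[0.8,0,0,-0.7,0],[0.8,0,0,-0.7,0],[0.8,0,0,-0.7,0],[0.8,0,0,-0.7,0],[0.8,0,0,-0.7,0],[0.8,0,0,-0.7,0],[0.8,0,0,-0.5,0],[0.8,0,0,-0.3,0],[0.8,0,0,0,0]]'
python3 - <<'E'
from h import *
from cell import read_camera
for n in("side",):
    d=read_camera(n);cv2.imwrite("pics/side7.png",cv2.resize(d["color"][60:252,120:376,::-1],(800,600)))
    P=cloud(d);h=cv2.cvtColor(d["color"],cv2.COLOR_RGB2HSV)
    m=(h[...,1]>90)&(h[...,0]<25)&(np.hypot(P[...,0]-.567,P[...,1]-.282)<.08)&(P[...,2]>.05)
    p=P[m];print(p.max(0).round(3))
    for z in np.arange(.08,.2,.02):
        k=(p[:,2]>=z)&(p[:,2]<z+.02)
        if k.sum()>5: print(p[k].mean(0).round(3))
E
```

```text
time_s: 19.53
tool_pos: [0.5719, 0.2838, 0.153]
tool_rot: [180.0, -0.2, 16.1]
force: [0.1, -0.4, 5.5]
grip_width: 0.022
grasp_force: 5.0
time_s: 20.2
tool_pos: [0.5708, 0.2833, 0.1512]
tool_rot: [180.0, 0.0, 16.1]
force: [0.3, 0.6, -0.6]
grip_width: 0.0656
grasp_force: 0.0
time_s: 21.12
tool_pos: [0.5714, 0.2839, 0.2674]
tool_rot: [-180.0, -0.2, 16.1]
force: [-0.5, 0.3, 0.9]
grip_width: 0.0699
grasp_force: 0.0
[0.603 0.341 0.377]
[0.564 0.275 0.09 ]
[0.564 0.275 0.111]
[0.564 0.274 0.13 ]
[0.564 0.274 0.15 ]
[0.564 0.274 0.17 ]
[0.564 0.277 0.187]
```

View pics/side7.png

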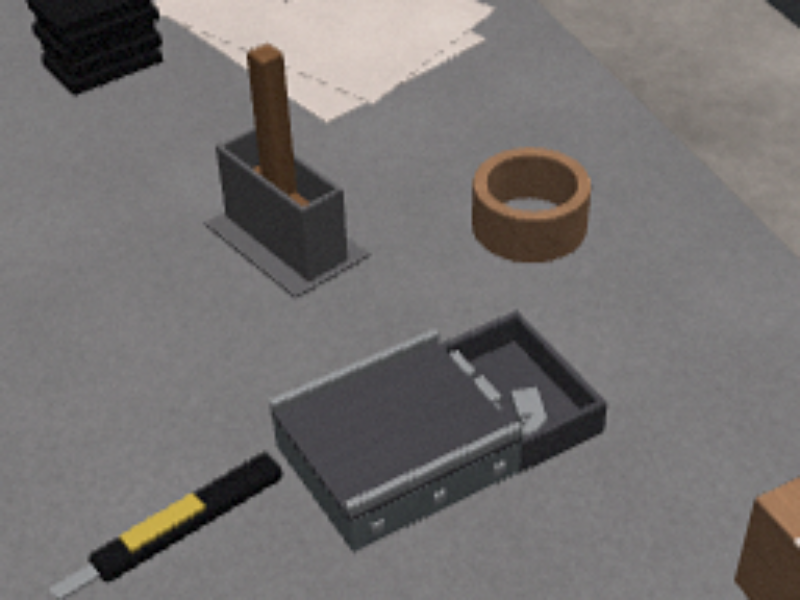

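```bash
python3 - <<'E'
from h import *
from cell import read_camera
d=read_camera("top");cv2.imwrite("pics/top8.png",cv2.resize(d["color"][140:200,210:290,::-1],(800,600),interpolation=cv2.INTER_CUBIC))
E
```

```text
(no output)
```

View pics/top8.png

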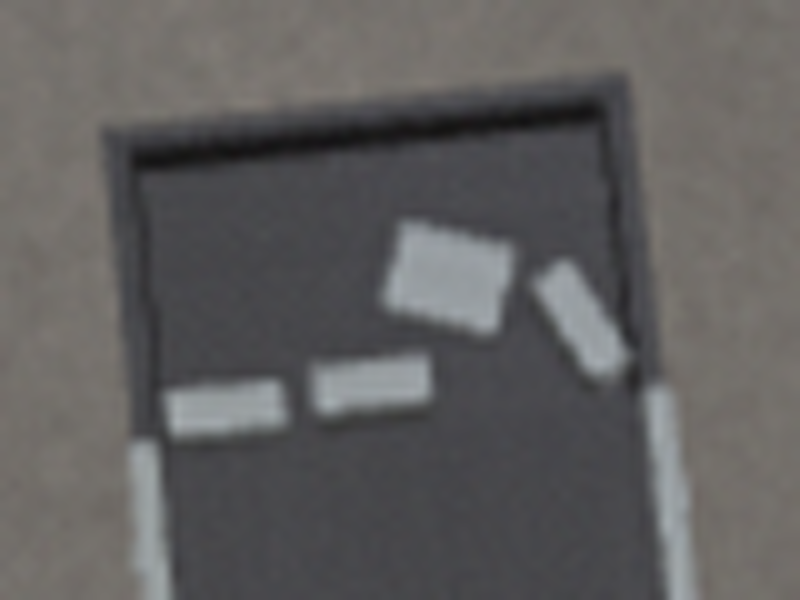

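All four seals are in the tray: one is flat at (450,278), and three stand on edge at (225,408), (372,385) and (583,322). The scraper stands upright in the cup and is released.

```bash
python3 -c "
from cell import env
print(env.sign_off())"
```

```text
the job is handed in; nothing more can be done
None
```

The job is handed in at about 21 s of robot time (no verdict returned): the last pictures show all four seals in the catch tray (three on edge) and the scraper upright and released in the holder cup, and I saw no contact with the tape roll, carton or cutter.

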